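# Pack the backup cells down their tube and shut it

### The job

Take the wooden push rod from its holder and use it to push the two battery cells and the snug plug under them down the clear tube until they bottom out firmly. Then slide the tube's shutter fully shut over the mouth and stand the rod back in its holder, upright and let go. Leave the other things on the bench where they are.

Things in the scene. Friction and masses are not known exactly. Their poses are not given: they have to be found in the camera images.
- tube: Clear upright tube fixed on a steel base 110 x 90 x 12 mm, left or right of the middle. Origin: under the base's centre, on the table; z up the tube's axis; +x to the side where two rails run out with the open shutter. Bore 30 mm, outside 38 mm, inner floor at z = 16 mm, mouth at z = 150 mm. Rails: 51 mm apart outside, x = -18 to +87 mm, tops at z = 149 mm.
- tube_mouth (a point): Centre of the tube's mouth, on its axis, 150 mm above the table.
- plug (a joint): Travel (m) of the black rubber plug (26 mm across, 14 mm high) in the tube under the two cells: 0 = highest, grows downwards, 0.040 = bottomed out on the tube's floor (hard stop). It is stiff: it stays put and needs about 9 N of downward push to move at all, at any height.
- cell_low: Lower battery cell in the tube, standing on the plug: loose grey cylinder 26 mm across, 34 mm high, 45 g; origin at the centre of its underside.
- cell_top: Upper battery cell, the same, standing on the lower one. Its top is about 12 mm below the tube's mouth at the start.
- stack_top (a point): Centre of the upper cell's top face, where the rod pushes. About 98 mm above the table when all is bottomed out.
- shutter (a joint): Travel (m) of the aluminium shutter on the rails: 0 = fully open (at the tube's +x side), grows towards the tube's -x, 0.052 = fully shut over the mouth (hard stop). It needs about 1 N to slide and stays where left. Plate 46 mm along the slide, 50 mm wide, from 151 to 155 mm above the table. An object in the mouth blocks it.
- shutter_flange (a point): Centre of the outer face (facing the tube's +x) of the shutter's upright flange, 167 mm above the table. The flange, at the plate's outer end, is 42 mm wide, 4 mm thick and rises from 155 to 179 mm above the table. Push this face towards the tube's -x to shut; when shut it is 23 mm from the tube's axis.
- rod: Wooden push rod, loose, about 120 g, 155 mm long, standing in its holder; origin at the centre of the foot's underside, z up the rod. Grey foot 24 mm across, z = 0 to 20 mm; round stem 16 mm across to z = 100 mm; square handle 24 x 24 mm, z = 100 to 155 mm, faces square to the rod's x and y.
- holder: Rod holder: fixed dark round plate 90 mm across with a black cup in the middle; origin at the centre of its underside on the table. The cup's bore is 31 mm, its floor 6 mm and its rim 34 mm above the table; the rod's foot stands on that floor.
- spare_cell: Bystander: a spare cell like those in the tube, standing on the table between tube and holder; origin under its centre. Leave it.
- tape_roll: Bystander: black tape roll lying flat, 64 mm across, 18 mm high; origin under its centre. Leave it.
- spare_fan: Bystander: black square fan lying flat, 120 x 120 x 25 mm; origin under its centre. Leave it.
- screwdriver: Bystander: black screwdriver about 170 mm long lying on the table. Leave it.
- caster: Bystander: black caster wheel lying flat, 60 mm across, 30 mm high; origin under its centre. Leave it.
Things that resemble listed ones, but are neither listed nor needed, are in the scene too. What is meant by the rod is not pink or turquoise, and is the larger of those in its own colour.

How it is judged:
By the outcome, as a careful person would: the job done as asked, in the order asked, and still so for the second after the job is handed in, with the robot touching nothing.
It also fails if it takes over 66 s, if anything falls off the work surface, if the arm or the gripper's body presses on something with over 40 N, if the wrist force passes 120 N, or if a joint passes its speed limit or range.

### The arm

A 6-joint arm with a two-finger parallel gripper is mounted at the origin on the work surface. World frame = base frame: x ahead of the robot, y to its left, z up, the work surface at z = 0. Lengths are in m, angles in rad, forces in N, time in s.
With the tool pointing down it reaches from about 0.425 to 0.925 m from the base axis. Payload 12.5 kg.
Tool frame: the origin (TCP) lies between the finger pads; the fingertips stand 11 mm ahead of it and the grasp point (between the pads) lies 8 mm behind it (bot.finger_overhang is the distance from the TCP to the fingertips, in m); x points along the fingers, z is the direction in which the jaws open and shut, and the axes are right-handed (so a half turn about x gives the same grasp; the last joint's range is limited). The gripper opens to 85 mm and grips with 20 to 120 N. Pads are 22 mm wide; open, the fingers measure 114 mm over their backs; the gripper's body (76 mm by 85 mm) begins 54 mm behind the grasp point. The pads swing forward as they close: fully open they stand 13 mm farther back than shut.
Start: joints at [-1.348, 0.491, 1.559, -0, 1.092, -0.106], TCP at [0.202, -0.592, 0.242] pointing down, gripper open.
Joint ranges: [-3.1, 3.1], [-0.84, 2.19], [0.05, 2.79], [-1.13, 4.28], [0.06, 2.93], [-2.69, 2.69]. Speed limits (rad/s): [2.22, 2.22, 2.79, 3.14, 3.14, 3.14].

### API

Orientations are given as [roll, pitch, yaw] about the fixed x, y, z axes, in that order (R = Rz(yaw) Ry(pitch) Rx(roll)).
In Python, from bench import bot gives the robot as it stands. The module is installed in compiled form; this text tells all that it offers.
- The arm moves only by the tool drive_tool, never from a script. Its argument "steps" is a list of rows, each a list of 2 entries, a list of its own where there are three numbers: the shift along the tool's x, y, z scaled (see below), then the turn about the tool's x scaled (see below). A call has 1 to 12 rows; each row shifts and turns the commanded pose from where the row before left it, along the tool's axes as they then stand; what a row does not reach is not made up. The controller multiplies each number of a shift by 2.5 cm and each number of a turn by 8 degrees. A row lasts 1/10 s, in which the tool goes at most 50 mm and 8.59 degrees, less where a joint would pass 70% of its speed; a pose out of reach is approached as far as the arm can. A call with a number of a shift or a turn outside -1 to 1 is refused whole. A call with a gripper value outside its range is refused whole. "claw" is the opening, from 0 (shut) to 1 (fully open), set as the call begins (left out, the last holds). The fingers move at their own pace and stop on an object; "newtons" is the grip in N (left out, the last holds). Time passes only in rows, so rows that do not move let the fingers close. It gives the time, the measured TCP pose, the force and the opening at its end, in the units of the state.
- bot.observe(): the state, without advancing time (a new reading comes with each control period).
- bot.grab_frame(name): name is "side" or "top"; returns the picture (420x560x3 uint8, red, green, blue); there is no depth.
- bot.get_calibration(name): a dict with "camera_matrix" (3x3 intrinsics, pixels), "R" (3x3) and "t" (3): a world point X has camera coordinates R X + t. Camera axes: x right, y down, z forward; pixel columns grow to the right and rows downward; lengths in m; the calibration is good to about 2 mm. A picture is of the moment at which its call begins. get_calibration takes no time and is no camera call.
- bot.close_job(): hands the job in, once; it reports no verdict.
The state is a dict: "t": time; "qpos": joint angles; "joint_vel": joint speeds; "effort": joint torques, N m; "ee_pos": TCP position; "tcp_rot": TCP orientation; "ft_force": force on the tool from outside, world axes, zero at the start; "wrist_torque": the same for the moment, N m; "grip_width": finger opening in m.
Only numpy, scipy, OpenCV 4.12 (cv2) and the standard library are available. Lean on these libraries where they do the work, as an engineer would, in place of code of your own. Each camera call takes 0.05 s, during which the arm holds its last target. There are 200 camera calls.

## Working session

There is one attempt and no reset: what is moved stays moved. The work goes in short steps, Python scripts to look and compute and a tool call to move; the robot and the scene stay as the last step left them, time stands still between calls to the robot, and variables do not carry over. Pictures are saved under pics/ and viewed, about 8 in all and at most 12, crops included, and the job is handed in when it is done.

Besides the shell and the picture viewer there is one more tool, called by a JSON object that holds its "op" and its "data", one argument or row to a line. drive_tool: Moves the arm, as the interface text tells. Its arguments: {"type":"object","properties":{"steps":{"type":"array"},"claw":{"type":"number"},"newtons":{"type":"number"}},"required":["steps"]}

```bash
mkdir -p pics
python3 - <<'E'
from bench import bot
import cv2,numpy as np
print(bot.observe())
for n in("top","side"):
    c=bot.get_calibration(n);print(n,c)
    cv2.imwrite(f"pics/{n}0.png",cv2.resize(bot.grab_frame(n)[:,:,::-1],(800,600),interpolation=cv2.INTER_CUBIC))
E
```

```text
{'t': 0.0, 'qpos': array([-1.34756682e+00,  4.91568510e-01,  1.55945145e+00,  1.31532121e-05,
        1.09164972e+00, -1.05564705e-01]), 'joint_vel': array([-9.61370191e-05,  1.67404196e-03,  1.16216013e-03,  1.40587243e-03,
        5.29370968e-04, -1.21653067e-03]), 'effort': array([-1.64798789e-04, -6.18446875e+01, -2.61595398e+01, -1.56484703e-04,
        4.06836232e-03, -2.42770847e-05]), 'ee_pos': array([ 0.20181406, -0.59130739,  0.24172147]), 'tcp_rot': array([3.02519719, 1.56971924, 1.78318901]), 'ft_force': array([-0.10706502, -0.15734055, -0.35994037]), 'wrist_torque': array([ 0.0786576 , -0.02273457, -0.00272089]), 'grip_width': 0.08543589602134025}
top {'camera_matrix': array([[443.00539951,   0.        , 279.50311563],
       [  0.        , 443.00539951, 210.51088538],
       [  0.        ,   0.        ,   1.        ]]), 'R': array([[ 0.0137715 , -0.99989918, -0.00345985],
       [-0.99153196, -0.01320923, -0.12918937],
       [ 0.12913064,  0.00520968, -0.9916139 ]]), 't': array([0.06600194, 0.59786993, 1.08888539])}
side {'camera_matrix': array([[536.37145668,   0.        , 292.60714448],
       [  0.        , 536.37145668, 213.97248679],
       [  0.        ,   0.        ,   1.        ]]), 'R': array([[-0.80546786, -0.59259156, -0.00753457],
       [-0.42755629,  0.58985694, -0.68502877],
       [ 0.41038658, -0.5485472 , -0.72847706]]), 't': array([0.51600568, 0.29481359, 0.85526669])}
```

View pics/top0.png

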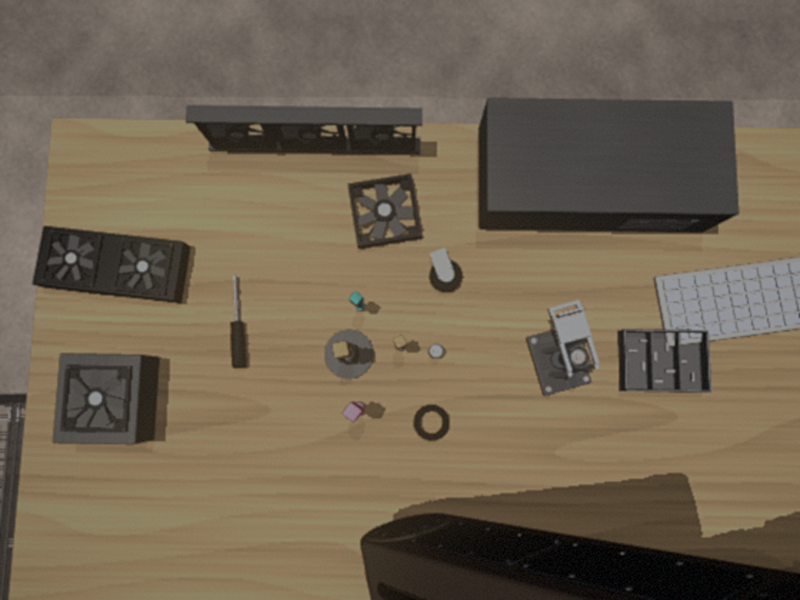

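View pics/side0.png

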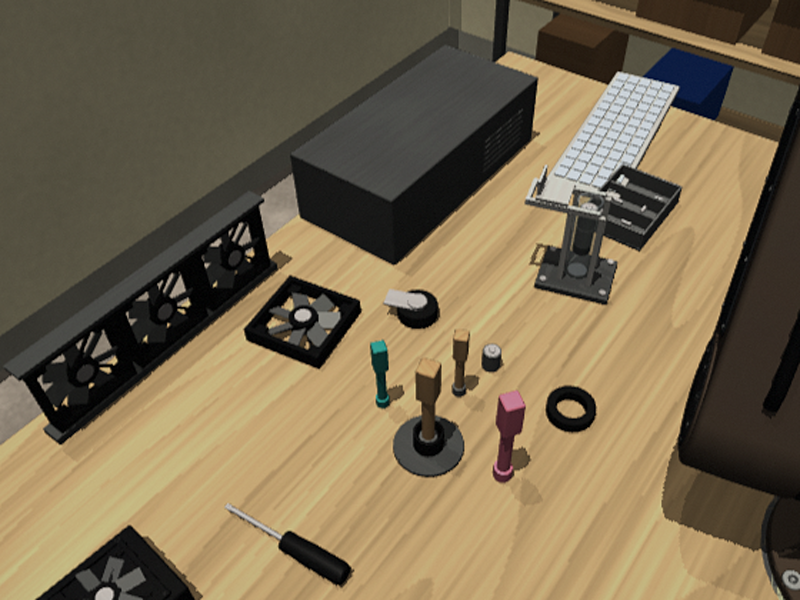

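The top view shows the rod candidates (800x600 px):
- The natural wooden rod in the holder, top (343,350), side (428,400).
- A smaller wooden one, top (400,342), side (460,360).
- A turquoise one, top (356,300).
- A pink one, top (353,411).

The one in the holder is wood-coloured and the larger of the two, so it fits. I'll confirm this in an enlarged crop. The tube is at top (570,350) and side (585,240).

```bash
cat > h.py <<'E'
from bench import bot
import cv2,numpy as np
C={n:bot.get_calibration(n) for n in("top","side")}
def ray(n,p):
    c=C[n];d=c["R"].T@np.linalg.solve(c["camera_matrix"],[p[0],p[1],1.]);return -c["R"].T@c["t"],d
def onz(n,p,z):
    o,d=ray(n,p);return o+d*(z-o[2])/d[2]
def proj(n,X):
    c=C[n];q=c["camera_matrix"]@(c["R"]@np.asarray(X,float)+c["t"]);return q[:2]/q[2]
def tri(a,b):
    A=np.zeros((3,3));r=np.zeros(3)
    for n,p in(("top",a),("side",b)):
        o,d=ray(n,p);d/=np.linalg.norm(d);M=np.eye(3)-np.outer(d,d);A+=M;r+=M@o
    return np.linalg.solve(A,r)
def crop(im,x,y,w,h,s):
    return cv2.resize(im[y:y+h,x:x+w],None,fx=s,fy=s,interpolation=cv2.INTER_CUBIC)
E
python3 - <<'E'
from h import *
t=bot.grab_frame("top");s=bot.grab_frame("side")
np.savez("f0.npz",t=t,s=s)
L=lambda a:cv2.convertScaleAbs(a,alpha=1.5)[:,:,::-1]
t,s=L(t),L(s)
a=np.hstack([crop(t,365,205,65,50*75//50,6)[:300*3//2],crop(s,360,110,80,105,6)[:450]][:2]) if 0 else None
A=crop(t,365,205,60,75,4*1) ; A=cv2.resize(A,(320,400),interpolation=cv2.INTER_CUBIC)
B=cv2.resize(crop(s,360,105,84,110,1),(305,400),interpolation=cv2.INTER_CUBIC)
A=cv2.resize(crop(t,365,205,60,75,1),(400,500),interpolation=cv2.INTER_CUBIC)   #6.667
B=cv2.resize(crop(s,360,112,80,100,1),(400,500),interpolation=cv2.INTER_CUBIC)  #5
cv2.imwrite("pics/tube.png",np.hstack([A,B]))
A=cv2.resize(crop(t,220,200,80,100,1),(400,500),interpolation=cv2.INTER_CUBIC) #5
B=cv2.resize(crop(s,260,230,80,100,1),(400,500),interpolation=cv2.INTER_CUBIC) #5
cv2.imwrite("pics/rod.png",np.hstack([A,B]))
E
```

```text
(no output)
```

View pics/tube.png

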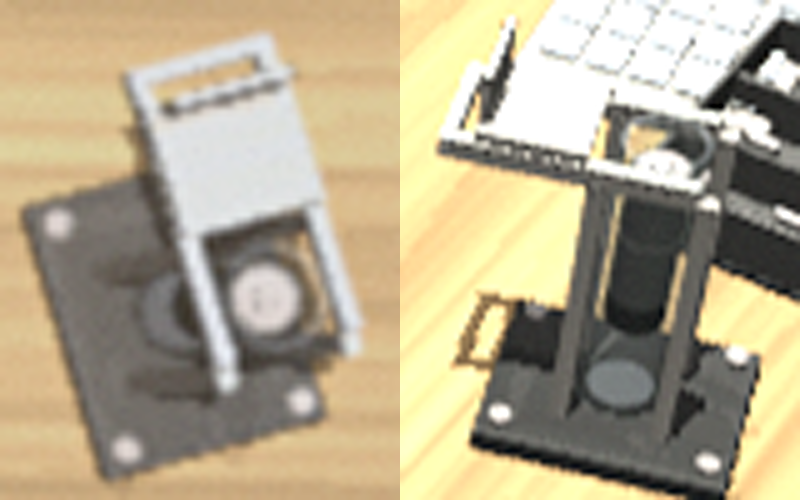

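View pics/rod.png

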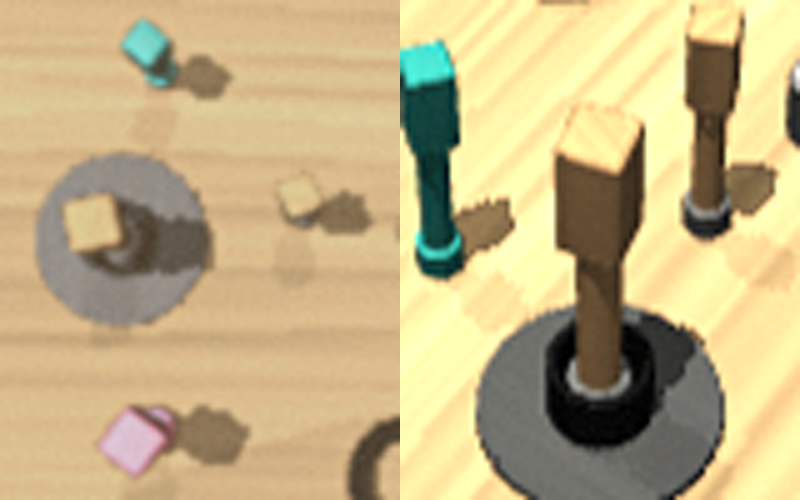

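The crops confirm it: the larger wood-coloured rod stands in the holder, handle top at crop (93,222) in the top view. The shutter rails run up and to the left in the tube crop, with the upper cell's top at (265,298).

Run:
```python
from h import *
f=np.load("f0.npz");t=f["t"];s=f["s"]
T=lambda x,y:(365+x/6.667-.42,205+y/6.667-.42)
print("cell",onz("top",T(265,298),.138))
n1,n2,f1,f2=[onz("top",T(*p),.149) for p in((228,388),(350,350),(128,72),(270,35))]
d=(f1+f2-n1-n2)/2;print("rails near mid",(n1+n2)/2,"len",np.linalg.norm(d),"yaw",np.degrees(np.arctan2(d[1],d[0])),"axis",(n1+n2)/2+d/np.linalg.norm(d)*.018, "w",np.linalg.norm(n1-n2))
sc=[onz("top",T(*p),.013) for p in((58,222),(127,449),(302,402))]
print("screws centre",(sc[0]+sc[2])/2,"yaw edge",np.degrees(np.arctan2(*(sc[0]-sc[1])[1::-1])),np.linalg.norm(sc[0]-sc[1]),np.linalg.norm(sc[2]-sc[1]))
S=lambda x,y:(360+(x-400)/5-.4,112+y/5-.4)
print("tri cell",tri(T(265,298),S(662,166)))
# handle by mask
for n,im,(x,y,w,h) in(("top",t,(230,236,18,18)),):
    c=crop(im,x,y,w,h,8);hsv=cv2.cvtColor(c,cv2.COLOR_RGB2HSV)
    m=((hsv[:,:,2]>130)&(hsv[:,:,1]>90)).astype(np.uint8)
    k=max(cv2.findContours(m,0,1)[0],key=cv2.contourArea);r=cv2.minAreaRect(k);b=cv2.boxPoints(r)/8+[x-.44,y-.44]
    P=np.array([onz(n,p,.161) for p in b]);print("rod",r,P.mean(0));
    for i in range(4):
        e=P[(i+1)%4]-P[i];print(np.linalg.norm(e),np.degrees(np.arctan2(e[1],e[0])))
H=lambda x,y:(220+x/5-.4,200+y/5-.4);G=lambda x,y:(260+(x-400)/5-.4,230+y/5-.4)
print("plate",onz("top",H(124,239),.006),"tri rod",tri(H(93,222),G(600,139)))
q=[onz("side",G(*p),.161) for p in((555,150),(577,104),(644,125),(624,174))];print("side rod",np.mean(q,0),[np.degrees(np.arctan2(*(q[i]-q[i-1])[1::-1])) for i in range(4)],[np.linalg.norm(q[i]-q[i-1]) for i in range(4)])
print("side plate",onz("side",G(600,402),.006))
for nm,p in(("spare",(436,351)),("pinktop",(353,411)),("turqtop",(356,300)),("smalltop",(400,342))):print(nm,onz("top",np.array(p)*.7,.034 if nm=="spare" else .12))
```

```text
cell [ 0.49823895 -0.21370574  0.138     ]
rails near mid [ 0.473841   -0.21826352  0.149     ] len 0.11109558284463691 yaw 14.785361451191575 axis [ 0.491245   -0.21366994  0.149     ] w 0.04371033542935001
screws centre [ 0.49830226 -0.21522128  0.013     ] yaw edge 16.23335115269185 0.09034497776577409 0.07003757035572455
tri cell [ 0.49854552 -0.21358516  0.13792512]
rod ((64.89016723632812, 67.55360412597656), (77.2212142944336, 77.63622283935547), 78.02386474609375) [0.50391537 0.16637334 0.161     ]
0.02178128142744307 -77.22027160822978
0.021716703954123256 -166.62741494637993
0.02172124340739725 102.75041621170033
0.021706296688150828 13.531363693050876
plate [0.50353125 0.16396225 0.006     ] tri rod [0.50390092 0.16543525 0.15709456]
side rod [0.50208396 0.16754528 0.161     ] [np.float64(12.232363689598431), np.float64(-74.19254102757773), np.float64(-166.00538821609862), np.float64(107.59985388202237)] [np.float64(0.023767240272244194), np.float64(0.020016857967413242), np.float64(0.023082617598870984), np.float64(0.020778855662943782)]
side plate [0.50326289 0.16536681 0.006     ]
spare [0.50864517 0.00787159 0.034     ]
pinktop [0.40562076 0.14601586 0.12      ]
turqtop [0.58662274 0.14525745 0.12      ]
smalltop [0.51817377 0.07156668 0.12      ]
```

```bash
cat >> h.py <<'E'
from scipy.spatial.transform import Rotation as Ro
def st():
    o=bot.observe();R=Ro.from_euler("xyz",o["tcp_rot"]).as_matrix();return o,R
def plan(*goals,jaw=None):
    o,R=st();p=o["ee_pos"].copy()
    print("t",round(o["t"],2),"tcp",p.round(4),"F",o["ft_force"].round(2),"w",round(o["grip_width"],4),"jaw deg",round(np.degrees(np.arctan2(R[1,2],R[0,2])),2),"x",R[:,0].round(3))
    if jaw is not None:
        e=[(np.degrees(np.arctan2(R[1,2],R[0,2]))-jaw+90)%180-90][0]
        # pointing down: + turn about tool x lowers the world yaw
        print("turn",round(e,2),"deg =",round(e/8,3)); R=R@Ro.from_euler("x",e,degrees=True).as_matrix()
    for g in goals:
        d=R.T@(np.array(g)-p)/.025;print(g,"units",d.round(2),"rows",int(np.ceil(np.abs(d).max())));p=np.array(g)
E
python3 -c "
from h import *
plan((.52,-.25,.29),(.503,.165,.29),(.503,.165,.126),jaw=13.5)"
```

```text
t 0.2 tcp [ 0.2018 -0.5914  0.242 ] F [-1.04  0.25  0.16] w 0.0856 jaw deg -71.16 x [-0.     0.001 -1.   ]
turn -84.66 deg = -10.583
(0.52, -0.25, 0.29) units [-1.91 10.31 15.56] rows 16
(0.503, 0.165, 0.29) units [1.00e-02 1.63e+01 3.21e+00] rows 17
(0.503, 0.165, 0.126) units [ 6.56 -0.   -0.  ] rows 7
```

{"op": "drive_tool", "data": {
  "steps": [
    [[-0.17,0,0],-0.962],
    [[-0.17,0,0],-0.962],
    [[-0.17,0,0],-0.962],
    [[-0.17,0,0],-0.962],
    [[-0.17,0,0],-0.962],
    [[-0.17,0,0],-0.962],
    [[-0.17,0,0],-0.962],
    [[-0.17,0,0],-0.962],
    [[-0.17,0,0],-0.962],
    [[-0.17,0,0],-0.962],
    [[-0.17,0,0],-0.962]
  ],
  "claw": 0.75
}}

```text
t: 1.3
ee_pos: [0.2018, -0.5914, 0.2891]
tcp_rot: [1.551, 1.57, 1.792]
ft_force: [-1.1, 0.2, 0.2]
grip_width: 0.0644
```

```bash
python3 -c "
from h import *
plan((.52,-.25,.29),(.503,.165,.29),(.503,.165,.126),jaw=13.5)"
```

```text
t 1.3 tcp [ 0.2018 -0.5914  0.2891] F [-1.07  0.21  0.19] w 0.0644 jaw deg 13.81 x [-0.  0. -1.]
turn 0.31 deg = 0.039
(0.52, -0.25, 0.29) units [-0.03 10.31 15.56] rows 16
(0.503, 0.165, 0.29) units [1.00e-02 1.63e+01 3.21e+00] rows 17
(0.503, 0.165, 0.126) units [ 6.56 -0.   -0.  ] rows 7
```

{"op": "drive_tool", "data": {
  "steps": [
    [[0,0.64,0.97],0],
    [[0,0.64,0.97],0],
    [[0,0.64,0.97],0],
    [[0,0.64,0.97],0],
    [[0,0.64,0.97],0],
    [[0,0.64,0.97],0],
    [[0,0.64,0.97],0],
    [[0,0.64,0.97],0],
    [[0,0.64,0.97],0],
    [[0,0.64,0.97],0],
    [[0,0.64,0.97],0],
    [[0,0.64,0.97],0]
  ]
}}

```text
t: 2.5
ee_pos: [0.4407, -0.3359, 0.289]
tcp_rot: [3.06, 1.571, -2.987]
ft_force: [0.1, -0.1, -0.2]
grip_width: 0.0643
```

{"op": "drive_tool", "data": {
  "steps": [
    [[0,0.64,0.97],0],
    [[0,0.64,0.97],0],
    [[0,0.64,0.97],0],
    [[0,0.64,0.97],0],
    [[0,1,0.2],0],
    [[0,1,0.2],0],
    [[0,1,0.2],0],
    [[0,1,0.2],0],
    [[0,1,0.2],0],
    [[0,1,0.2],0],
    [[0,1,0.2],0],
    [[0,1,0.2],0]
  ]
}}

```text
t: 3.7
ee_pos: [0.5114, -0.0472, 0.289]
tcp_rot: [-2.829, 1.571, -2.594]
ft_force: [0.4, -0.8, -0.2]
grip_width: 0.0641
```

{"op": "drive_tool", "data": {
  "steps": [
    [[0,1,0.2],0],
    [[0,1,0.2],0],
    [[0,1,0.2],0],
    [[0,1,0.2],0],
    [[0,1,0.2],0],
    [[0,1,0.2],0],
    [[0,1,0.2],0],
    [[0.5,0,0],0],
    [[0.5,0,0],0],
    [[0,0,0],0]
  ]
}}

```text
t: 4.7
ee_pos: [0.5042, 0.1302, 0.2627]
tcp_rot: [3.072, 1.568, -2.975]
ft_force: [0.5, 0.2, -0.5]
grip_width: 0.0645
```

```bash
python3 -c "
from h import *
plan((.503,.165,.22),(.503,.165,.126),jaw=13.5)"
```

```text
t 4.7 tcp [0.5042 0.1302 0.2627] F [ 0.53  0.22 -0.5 ] w 0.0645 jaw deg 13.52 x [-0.003 -0.    -1.   ]
turn 0.02 deg = 0.002
(0.503, 0.165, 0.22) units [1.71 1.36 0.28] rows 2
(0.503, 0.165, 0.126) units [ 3.76 -0.    0.01] rows 4
```

{"op": "drive_tool", "data": {
  "steps": [
    [[0.5,0.7,0.14],0],
    [[0.5,0.7,0.14],0],
    [[0.5,0,0],0],
    [[0.3,0,0],0],
    [[0,0,0],0],
    [[0,0,0],0]
  ]
}}

```text
t: 5.3
ee_pos: [0.5037, 0.1652, 0.2194]
tcp_rot: [-0.699, 1.571, -0.464]
ft_force: [0.0, 0.1, 0.3]
grip_width: 0.0639
```

Run:
```python
from h import *
plan((.5033,.166,.126),jaw=13.5)
t=bot.grab_frame("top");s=bot.grab_frame("side")
L=lambda a:cv2.convertScaleAbs(a,alpha=1.5)[:,:,::-1]
cv2.imwrite("pics/pre.png",np.hstack([crop(L(t),205,200,80,100,5),crop(L(s),250,210,80,100,5)]))
```

```text
t 5.3 tcp [0.5037 0.1652 0.2194] F [0.   0.07 0.29] w 0.0639 jaw deg 13.46 x [ 0. -0. -1.]
turn -0.04 deg = -0.006
(0.5033, 0.166, 0.126) units [ 3.73  0.04 -0.01] rows 4
```

View pics/pre.png

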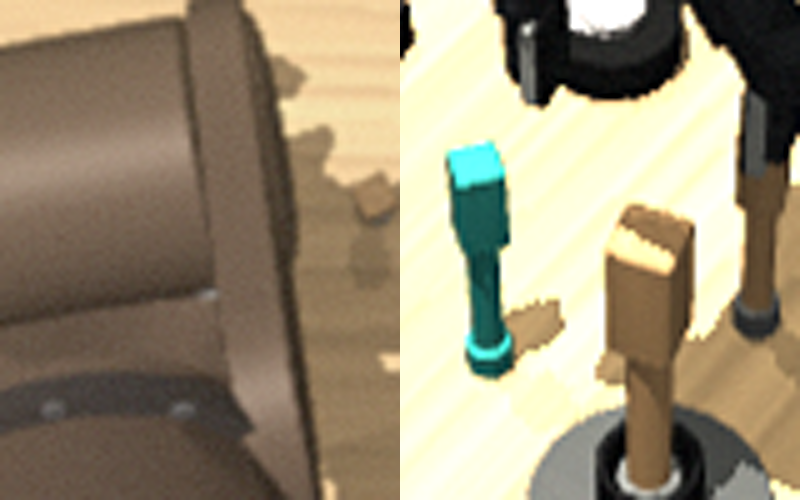

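The side view shows fingertips at crop (535,90) and (757,165), straddling the rod's handle top at (650,240). Descending to grip.

{"op": "drive_tool", "data": {
  "steps": [
    [[0.75,0.04,0],0],
    [[0.75,0,0],0],
    [[0.75,0,0],0],
    [[0.75,0,0],0],
    [[0.73,0,0],0],
    [[0,0,0],0],
    [[0,0,0],0]
  ]
}}

```text
t: 6.1
ee_pos: [0.5035, 0.1666, 0.1263]
tcp_rot: [-0.365, 1.571, -0.13]
ft_force: [-0.4, -1.2, 0.5]
grip_width: 0.0644
```

{"op": "drive_tool", "data": {
  "steps": [
    [[0,0,0],0],
    [[0,0,0],0],
    [[0,0,0],0],
    [[0,0,0],0],
    [[0,0,0],0],
    [[0,0,0],0],
    [[0,0,0],0],
    [[0,0,0],0]
  ],
  "claw": 0,
  "newtons": 90
}}

```text
t: 6.9
ee_pos: [0.5037, 0.1668, 0.1267]
tcp_rot: [-0.103, 1.569, 0.133]
ft_force: [-0.3, 0.9, 5.6]
grip_width: 0.0228
```

```bash
python3 -c "
from h import *
plan((.5037,.166,.33),(.47,-.05,.33),(.4985,-.2142,.33),(.4985,-.2142,.258),jaw=13.5)"
```

```text
t 6.9 tcp [0.5037 0.1668 0.1267] F [-0.3   0.89  5.62] w 0.0228 jaw deg 13.5 x [ 0.002  0.    -1.   ]
turn 0.0 deg = 0.0
(0.5037, 0.166, 0.33) units [-8.13 -0.03  0.01] rows 9
(0.47, -0.05, 0.33) units [-0.   -8.09 -3.33] rows 9
(0.4985, -0.2142, 0.33) units [ 0.   -6.65 -0.42] rows 7
(0.4985, -0.2142, 0.258) units [ 2.88  0.   -0.01] rows 3
```

{"op": "drive_tool", "data": {
  "steps": [
    [[-0.5,0,0],0],
    [[-0.8,0,0],0],
    [[-1,0,0],0],
    [[-1,0,0],0],
    [[-1,0,0],0],
    [[-1,0,0],0],
    [[-1,0,0],0],
    [[-1,0,0],0],
    [[-0.8,0,0],0]
  ]
}}

```text
t: 7.8
ee_pos: [0.5028, 0.1667, 0.3307]
tcp_rot: [-0.106, 1.569, 0.13]
ft_force: [1.1, 0.5, -0.9]
grip_width: 0.0231
```

{"op": "drive_tool", "data": {
  "steps": [
    [[0,-0.5,-0.13],0],
    [[0,-0.9,-0.23],0],
    [[0,-0.98,-0.25],0],
    [[0,-0.98,-0.25],0],
    [[0,-0.98,-0.25],0],
    [[0,-0.98,-0.25],0],
    [[0,-0.98,-0.25],0],
    [[0,-0.98,-0.25],0],
    [[0,-0.98,-0.25],0],
    [[0,-0.98,-0.25],0],
    [[0,-0.98,-0.25],0],
    [[0,-0.98,-0.25],0]
  ]
}}

```text
t: 9.0
ee_pos: [0.498, -0.1238, 0.3274]
tcp_rot: [2.689, 1.569, 2.924]
ft_force: [0.2, -0.3, -1.6]
grip_width: 0.0231
```

{"op": "drive_tool", "data": {
  "steps": [
    [[0,-0.98,-0.25],0],
    [[0,-0.98,-0.25],0],
    [[0,-0.98,-0.25],0],
    [[0,-0.6,-0.15],0],
    [[0,0,0],0],
    [[0,0,0],0],
    [[0,0,0],0]
  ]
}}

```text
t: 9.7
ee_pos: [0.4976, -0.2128, 0.3282]
tcp_rot: [2.015, 1.57, 2.252]
ft_force: [0.7, 0.2, -1.2]
grip_width: 0.0229
```

Run:
```python
from h import *
plan((.4985,-.2142,.33),(.4985,-.2142,.286),jaw=13.5)
t=bot.grab_frame("top");s=bot.grab_frame("side");np.savez("f1.npz",t=t,s=s)
L=lambda a:cv2.convertScaleAbs(a,alpha=1.5)[:,:,::-1]
cv2.imwrite("pics/at.png",np.hstack([crop(L(t),355,190,80,100,5),crop(L(s),360,80,80,100,5)]))
```

```text
t 9.7 tcp [ 0.4976 -0.2128  0.3282] F [ 0.71  0.24 -1.24] w 0.0229 jaw deg 13.53 x [-0.  0. -1.]
turn 0.03 deg = 0.004
(0.4985, -0.2142, 0.33) units [-0.07 -0.06  0.02] rows 1
(0.4985, -0.2142, 0.286) units [ 1.76 -0.    0.  ] rows 2
```

View pics/at.png

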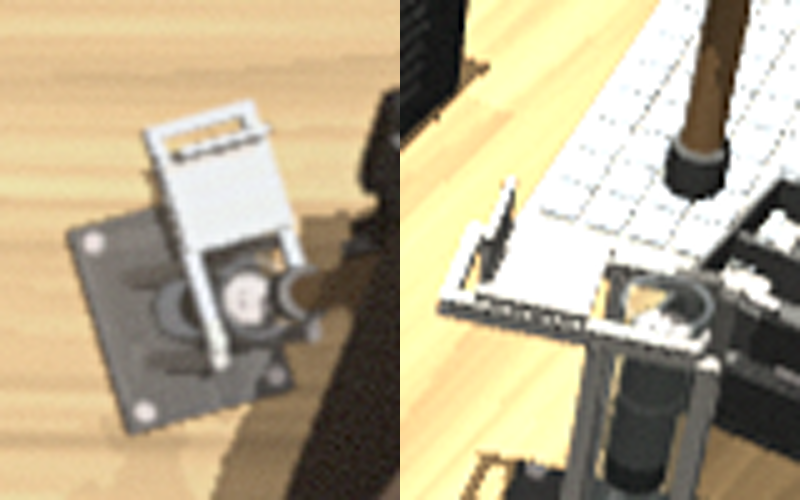

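Run:
```python
from h import *
S=lambda p:(np.array(p)-[360-.4,80-.4])*5+[400,0]
T=lambda p:(np.array(p)-[355-.4,190-.4])*5
iS=lambda x,y:(360+(x-400)/5-.4,80+y/5-.4)
iT=lambda x,y:(355+x/5-.4,190+y/5-.4)
for X in((.4976,-.2128,.2075),(.4976,-.2128,.2275)):print("foot pred side",S(proj("side",X)),"top",T(proj("top",X)))
for X in((.4985,-.2142,.15),(.4985,-.2142,.138)):print("mouth/cell pred side",S(proj("side",X)),"top",T(proj("top",X)))
print("mouth side",onz("side",iS(668,310),.15),"mouth top",onz("top",iT(245,296),.138))
t=np.load("f1.npz")["s"]
c=cv2.convertScaleAbs(crop(t,400,90,45,90,9),alpha=1.6)[:,:,::-1]
c=crop(t,405,95,32,60,12);d=np.hstack([crop(t,400,92,36,40,10)[:,:,::-1],crop(t,395,130,40,40,10)[:,:,::-1]])
d=cv2.convertScaleAbs(d,alpha=1.8);cv2.imwrite("pics/z.png",d)
```

```text
foot pred side [692.28671675 186.2632369 ] top [291.44306917 292.9595523 ]
foot pred side [700.93077632 142.89962817] top [305.55452619 290.81515443]
mouth/cell pred side [668.37013486 301.6882773 ] top [257.02949799 296.70226417]
mouth/cell pred side [663.69736253 325.16658255] top [249.70696948 297.83243212]
mouth side [ 0.49618352 -0.20945425  0.15      ] mouth top [ 0.49930857 -0.21206349  0.138     ]
```

View pics/z.png

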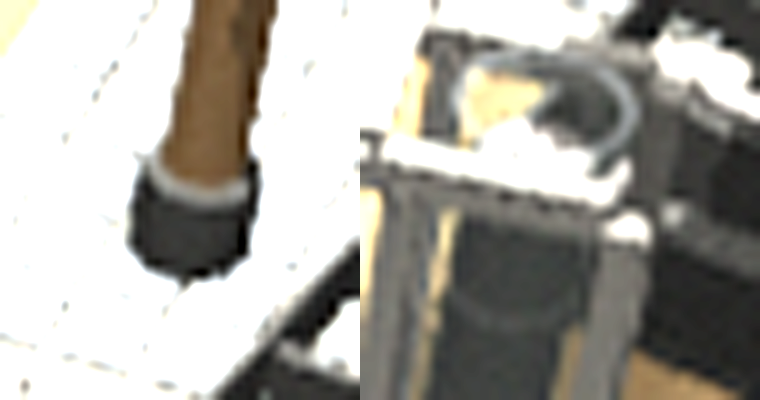

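The mouth matches the estimate of (0.4985,-0.2142) in the side view to 0.2 px. The foot is within about 2 mm, so I'll lower it to just above the mouth and compare the two directly.

{"op": "drive_tool", "data": {
  "steps": [
    [[0.5,-0.06,0.02],0],
    [[0.6,0,0],0],
    [[0.6,0,0],0],
    [[0.3,0,0],0],
    [[0,0,0],0],
    [[0,0,0],0],
    [[0,0,0],0]
  ]
}}

```text
t: 10.5
ee_pos: [0.4989, -0.2149, 0.2789]
tcp_rot: [-0.836, 1.57, -0.6]
ft_force: [0.3, -0.2, -1.4]
grip_width: 0.0231
```

Run:
```python
from h import *
plan((.4985,-.2142,.268),jaw=13.5)
o=bot.observe();p=o["ee_pos"]
t=bot.grab_frame("top");s=bot.grab_frame("side");np.savez("f2.npz",t=t,s=s)
L=lambda a:cv2.convertScaleAbs(a,alpha=1.3)[:,:,::-1].copy()
A=crop(L(t),390,230,40,45,10);B=crop(L(s),395,110,40,45,10)
def ell(I,n,X,r,x0,y0,col):
    q=[((proj(n,np.add(X,[r*np.cos(a),r*np.sin(a),0]))-[x0-.45,y0-.45])*10).round().astype(int) for a in np.linspace(0,6.283,25)]
    cv2.polylines(I,[np.array(q,np.int32)],True,col,1)
for I,n,x0,y0 in((A,"top",390,230),(B,"side",395,110)):
    ell(I,n,(.4985,-.2142,.15),.019,x0,y0,(0,255,0))
    ell(I,n,(p[0],p[1],p[2]-.1207),.012,x0,y0,(0,0,255))
    ell(I,n,(p[0],p[1],p[2]-.1007),.012,x0,y0,(255,0,255))
cv2.imwrite("pics/m.png",np.hstack([A,B]))
```

```text
t 10.5 tcp [ 0.4989 -0.2149  0.2789] F [ 0.26 -0.17 -1.4 ] w 0.0231 jaw deg 13.5 x [ 0.001 -0.001 -1.   ]
turn 0.0 deg = 0.0
(0.4985, -0.2142, 0.268) units [ 0.44  0.03 -0.01] rows 1
```

View pics/m.png

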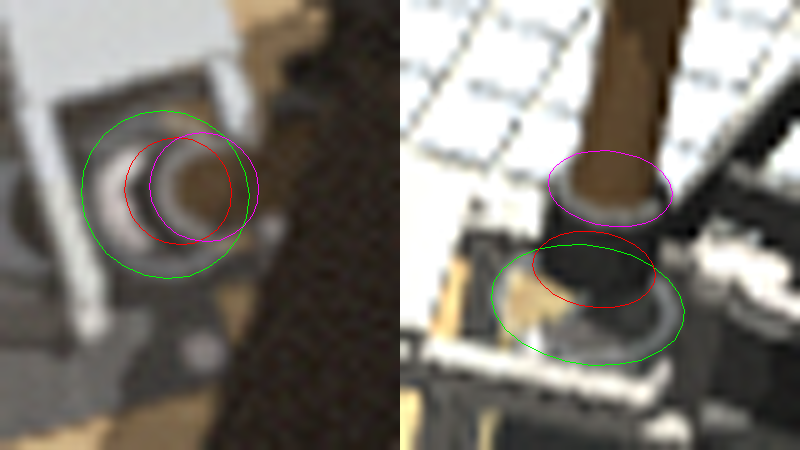

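The overlay shows the predicted foot ellipses lying on the real foot, centred over the mouth ring to within 1 mm in both views. Inserting.

{"op": "drive_tool", "data": {
  "steps": [
    [[0.2,0.03,-0.01],0],
    [[0.2,0,0],0],
    [[0.2,0,0],0],
    [[0.15,0,0],0],
    [[0,0,0],0]
  ]
}}

```text
t: 11.1
ee_pos: [0.4981, -0.2141, 0.259]
tcp_rot: [2.444, 1.57, 2.679]
ft_force: [-0.2, 0.7, -2.1]
grip_width: 0.0231
```

{"op": "drive_tool", "data": {
  "steps": [
    [[0.2,0,0],0],
    [[0.2,0,0],0],
    [[0.1,0,0],0],
    [[0,0,0],0],
    [[0,0,0],0]
  ]
}}

```text
t: 11.6
ee_pos: [0.4983, -0.2143, 0.2471]
tcp_rot: [-0.924, 1.57, -0.689]
ft_force: [-0.0, -0.1, 1.6]
grip_width: 0.023
```

{"op": "drive_tool", "data": {
  "steps": [
    [[0.2,0,0],0],
    [[0.2,0,0],0],
    [[0.2,0,0],0],
    [[0.2,0,0],0]
  ]
}}

```text
t: 12.0
ee_pos: [0.4984, -0.2144, 0.2274]
tcp_rot: [-0.899, 1.57, -0.664]
ft_force: [-1.0, 0.6, 6.4]
grip_width: 0.0228
```

{"op": "drive_tool", "data": {
  "steps": [
    [[0.1,0,0],0],
    [[0.1,0,0],0],
    [[0.1,0,0],0]
  ]
}}

```text
t: 12.3
ee_pos: [0.4984, -0.2143, 0.22]
tcp_rot: [-0.911, 1.57, -0.675]
ft_force: [-1.0, 0.5, 7.1]
grip_width: 0.0229
```

{"op": "drive_tool", "data": {
  "steps": [
    [[0.08,0,0],0],
    [[0.08,0,0],0],
    [[0,0,0],0]
  ]
}}

```text
t: 12.6
ee_pos: [0.4991, -0.2148, 0.2184]
tcp_rot: [-0.838, 1.566, -0.602]
ft_force: [-4.4, 1.2, 28.2]
grip_width: 0.0232
```

{"op": "drive_tool", "data": {
  "steps": [
    [[0.06,0,0],0],
    [[0.06,0,0],0],
    [[0,0,0],0]
  ]
}}

```text
t: 12.9
ee_pos: [0.5, -0.2154, 0.218]
tcp_rot: [-0.824, 1.561, -0.588]
ft_force: [-7.7, 3.4, 51.3]
grip_width: 0.0225
```

It bottomed out: 51 N at TCP z 0.218, where 0.2187 was expected. Withdrawing, then on to the shutter.

{"op": "drive_tool", "data": {
  "steps": [
    [[-0.3,0,0],0],
    [[-0.6,0,0],0],
    [[-1,0,0],0],
    [[-1,0,0],0],
    [[-1,0,0],0],
    [[-0.3,0,0],0],
    [[0,0,0],0]
  ]
}}

```text
t: 13.6
ee_pos: [0.4983, -0.2142, 0.3178]
tcp_rot: [-0.823, 1.569, -0.587]
ft_force: [0.5, -0.2, -2.4]
grip_width: 0.023
```

Run:
```python
from h import *
c,s_=np.cos(np.radians(15)),np.sin(np.radians(15))
P=lambda r,z:(.4985+r*c,-.2142+r*s_,z)
plan(P(.098,.322),P(.098,.284),P(.035,.284),jaw=13.5)
t=bot.grab_frame("top");s=bot.grab_frame("side")
L=lambda a:cv2.convertScaleAbs(a,alpha=1.5)[:,:,::-1]
cv2.imwrite("pics/low.png",np.hstack([crop(L(t),375,210,50,60,8),crop(L(s),380,100,50,80,6)[:480]]))
```

```text
t 13.6 tcp [ 0.4983 -0.2142  0.3178] F [ 0.5  -0.21 -2.36] w 0.023 jaw deg 13.5 x [ 0.001 -0.001 -1.   ]
turn -0.0 deg = -0.0
(np.float64(0.5931607309763287), np.float64(-0.18883573357995298), 0.322) units [-0.16  0.1   3.93] rows 4
(np.float64(0.5931607309763287), np.float64(-0.18883573357995298), 0.284) units [ 1.52  0.   -0.  ] rows 2
(np.float64(0.5323074039201174), np.float64(-0.20514133342141178), 0.284) units [-0.   -0.07 -2.52] rows 3
```

View pics/low.png

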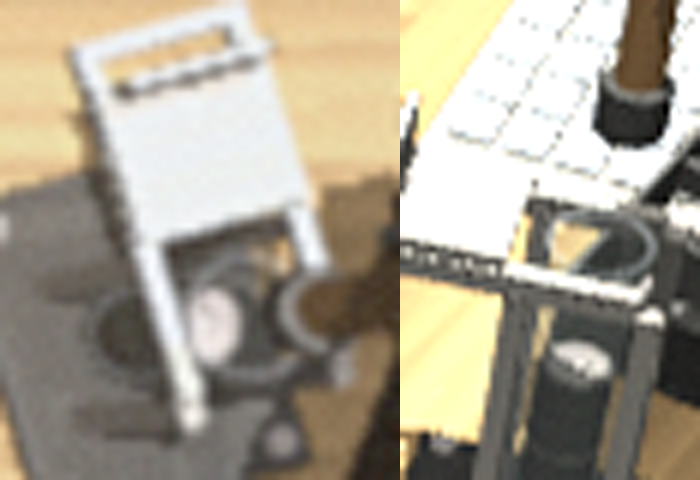

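The side view shows the cell stack well down in the tube, top face at crop (580,360), and the rod is clear of the mouth. Now I'll move to the outside of the flange.

{"op": "drive_tool", "data": {
  "steps": [
    [[-0.1,0.03,0.6],0],
    [[-0.06,0.04,1],0],
    [[0,0.03,1],0],
    [[0,0,0.9],0],
    [[0,0,0.43],0],
    [[0,0,0],0],
    [[0.6,0,0],0],
    [[0.6,0,0],0],
    [[0.3,0,0],0],
    [[0,0,0],0],
    [[0,0,0],0]
  ]
}}

```text
t: 14.8
ee_pos: [0.593, -0.1891, 0.2845]
tcp_rot: [-0.884, 1.57, -0.649]
ft_force: [0.8, 0.0, -2.1]
grip_width: 0.0234
```

Run:
```python
from h import *
print("stack top if z=.098:",onz("side",(409.6,159.6),.098))
c,s_=np.cos(np.radians(15)),np.sin(np.radians(15))
P=lambda r,z:(.4985+r*c,-.2142+r*s_,z)
plan(P(.035,.2845),jaw=13.5)
```

```text
stack top if z=.098: [ 0.49827199 -0.21494134  0.098     ]
t 14.8 tcp [ 0.593  -0.1891  0.2845] F [ 0.8   0.04 -2.14] w 0.0234 jaw deg 13.48 x [ 0. -0. -1.]
turn -0.02 deg = -0.003
(np.float64(0.5323074039201174), np.float64(-0.20514133342141178), 0.2845) units [ 0.   -0.06 -2.51] rows 3
```

{"op": "drive_tool", "data": {
  "steps": [
    [[0,0,-0.2],0],
    [[0,0,-0.25],0],
    [[0,-0.01,-0.25],0],
    [[0,-0.01,-0.25],0],
    [[0,-0.01,-0.25],0],
    [[0,-0.01,-0.25],0],
    [[0,-0.01,-0.25],0],
    [[0,-0.01,-0.25],0],
    [[0,0,-0.2],0],
    [[0,0,0],0]
  ]
}}

```text
t: 15.8
ee_pos: [0.5406, -0.203, 0.2841]
tcp_rot: [2.84, 1.57, 3.075]
ft_force: [0.9, -0.2, -1.5]
grip_width: 0.0236
```

{"op": "drive_tool", "data": {
  "steps": [
    [[0,0,-0.12],0],
    [[0,0,-0.12],0],
    [[0,0,-0.1],0],
    [[0,0,0],0]
  ]
}}

```text
t: 16.2
ee_pos: [0.533, -0.2048, 0.2841]
tcp_rot: [-0.229, 1.57, 0.006]
ft_force: [2.3, 0.6, -1.7]
grip_width: 0.0232
```

Nearly at the stop, so I'll inch on until the force rises.

{"op": "drive_tool", "data": {
  "steps": [
    [[0,0,-0.06],0],
    [[0,0,-0.06],0],
    [[0,0,0],0]
  ]
}}

```text
t: 16.5
ee_pos: [0.5316, -0.2051, 0.2843]
tcp_rot: [-0.119, 1.566, 0.116]
ft_force: [9.9, 2.6, -3.5]
grip_width: 0.0231
```

{"op": "drive_tool", "data": {
  "steps": [
    [[0,0,-0.06],0],
    [[0,0,0],0],
    [[0,0,0],0]
  ]
}}

```text
t: 16.8
ee_pos: [0.531, -0.2053, 0.2845]
tcp_rot: [-0.138, 1.564, 0.097]
ft_force: [14.7, 4.8, -5.7]
grip_width: 0.0229
```

Hard stop reached: 15 N, with the rod axis about 34 mm from the tube's axis. Backing off, lifting and checking.

{"op": "drive_tool", "data": {
  "steps": [
    [[0,0,0.4],0],
    [[0,0,0.5],0],
    [[-0.6,0,0],0],
    [[-0.9,0,0],0],
    [[-0.5,0,0],0],
    [[0,0.6,0],0],
    [[0,1,0],0],
    [[0,1,0],0],
    [[0,1,0],0],
    [[0,1,0],0],
    [[0,0.6,0],0],
    [[0,0,0],0]
  ]
}}

```text
t: 18.0
ee_pos: [0.5196, -0.0724, 0.3338]
tcp_rot: [2.644, 1.57, 2.882]
ft_force: [0.3, -0.6, -2.3]
grip_width: 0.0229
```

Run:
```python
from h import *
plan((.5037,.1668,.328),(.5037,.1668,.128),jaw=13.5)
o=bot.observe();p=o["ee_pos"]
t=bot.grab_frame("top");s=bot.grab_frame("side");np.savez("f3.npz",t=t,s=s)
L=lambda a:cv2.convertScaleAbs(a,alpha=1.4)[:,:,::-1]
fx,fy=proj("side",(p[0],p[1],p[2]-.08)).astype(int);print(fx,fy)
def pred(zz): return proj("side",(p[0],p[1],p[2]+zz))
B=crop(L(s),fx-25,fy-40,50,80,6).copy()
for zz,r in((-.1207,.012),(-.1007,.012),(-.0207,.008)):
    q=[((proj("side",(p[0]+r*np.cos(a),p[1]+r*np.sin(a),p[2]+zz))-[fx-25.42,fy-40.42])*6).astype(np.int32) for a in np.linspace(0,6.3,25)]
    cv2.polylines(B,[np.array(q)],True,(0,0,255),1)
cv2.imwrite("pics/shut.png",np.hstack([crop(L(s),385,110,40,80,6),B,crop(L(t),375,210,30,80,6)]))
```

```text
t 18.0 tcp [ 0.5196 -0.0724  0.3338] F [ 0.34 -0.59 -2.32] w 0.0229 jaw deg 13.61 x [-0.001  0.    -1.   ]
turn 0.11 deg = 0.014
(0.5037, 0.1668, 0.328) units [0.23 9.45 1.62] rows 10
(0.5037, 0.1668, 0.128) units [ 8. -0.  0.] rows 8
373 130
```

View pics/shut.png

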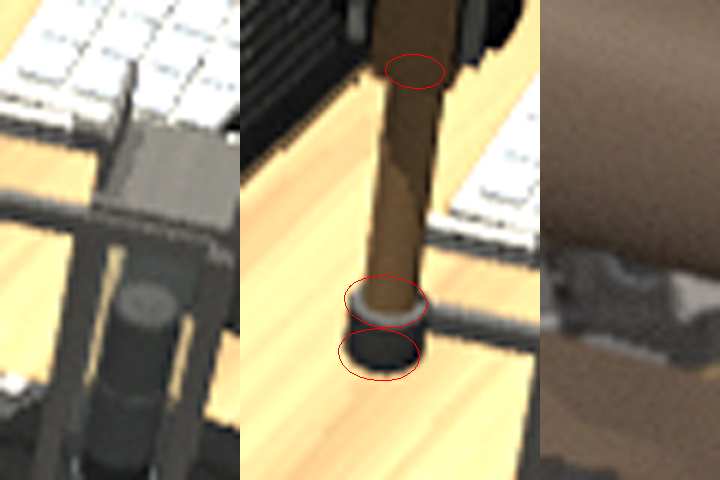

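The shutter plate covers the mouth with the flange at its inner stop. The stack sits low, and the rod is still straight in the gripper to within about 1 mm. Carrying it back to the holder.

{"op": "drive_tool", "data": {
  "steps": [
    [[0,0.6,0.1],0],
    [[0,1,0.17],0],
    [[0,1,0.17],0],
    [[0,1,0.17],0],
    [[0,1,0.17],0],
    [[0,1,0.17],0],
    [[0,1,0.17],0],
    [[0,1,0.17],0],
    [[0,1,0.17],0],
    [[0,0.85,0.15],0],
    [[0,0,0],0],
    [[0,0,0],0]
  ]
}}

```text
t: 19.3
ee_pos: [0.5042, 0.165, 0.3337]
tcp_rot: [-2.694, 1.57, -2.458]
ft_force: [0.5, 0.1, -2.2]
grip_width: 0.0232
```

{"op": "drive_tool", "data": {
  "steps": [
    [[0.6,0,0],0],
    [[1,0,0],0],
    [[1,0,0],0],
    [[1,0,0],0],
    [[1,0,0],0],
    [[1,0,0],0],
    [[0.7,0,0],0],
    [[0.2,0,0],0],
    [[0,0,0],0],
    [[0,0,0],0]
  ]
}}

```text
t: 20.3
ee_pos: [0.5047, 0.1646, 0.1723]
tcp_rot: [-0.121, 1.57, 0.114]
ft_force: [0.6, 0.5, -1.7]
grip_width: 0.0229
```

Run:
```python
from h import *
plan((.5037,.1666,.168),(.5037,.1666,.128),jaw=13.5)
p=bot.observe()["ee_pos"]
s=bot.grab_frame("side")
x0,y0=270,265
B=crop(cv2.convertScaleAbs(s,alpha=1.7)[:,:,::-1],x0,y0,70,60,8).copy()
def ell(X,r,col):
    q=[((proj("side",(X[0]+r*np.cos(a),X[1]+r*np.sin(a),X[2]))-[x0-.44,y0-.44])*8).astype(np.int32) for a in np.linspace(0,6.3,30)]
    cv2.polylines(B,[np.array(q)],True,col,1)
ell((p[0],p[1],p[2]-.1207),.012,(0,0,255));ell((p[0],p[1],p[2]-.1007),.012,(0,0,255))
ell((.5035,.1647,.034),.0155,(0,255,0));ell((.5035,.1647,.004),.045,(0,255,0))
cv2.imwrite("pics/back.png",B)
```

```text
t 20.3 tcp [0.5047 0.1646 0.1723] F [ 0.57  0.5  -1.75] w 0.0229 jaw deg 13.46 x [ 0.001  0.    -1.   ]
turn -0.04 deg = -0.005
(0.5037, 0.1666, 0.168) units [ 0.17  0.09 -0.02] rows 1
(0.5037, 0.1666, 0.128) units [ 1.6  0.  -0. ] rows 2
```

View pics/back.png

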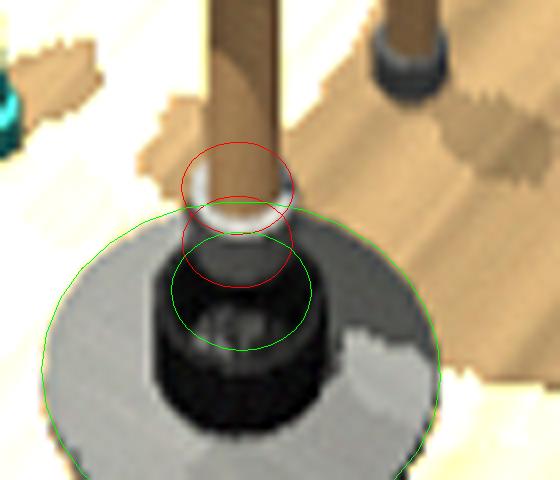

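The foot's ring (centre 242, 190) sits over the cup (centre 241, 290), about 1 mm apart. Lowering gently.

{"op": "drive_tool", "data": {
  "steps": [
    [[0.2,0.04,-0.02],0],
    [[0.3,0,0],0],
    [[0.4,0,0],0],
    [[0.4,0,0],0],
    [[0.3,0,0],0],
    [[0,0,0],0],
    [[0,0,0],0]
  ]
}}

```text
t: 21.05
ee_pos: [0.5035, 0.1657, 0.1313]
tcp_rot: [-2.998, 1.57, -2.762]
ft_force: [-0.2, -0.4, -1.2]
grip_width: 0.0229
```

{"op": "drive_tool", "data": {
  "steps": [
    [[0.08,0,0],0],
    [[0.06,0,0],0],
    [[0,0,0],0],
    [[0,0,0],0]
  ]
}}

```text
t: 21.45
ee_pos: [0.5035, 0.1658, 0.1281]
tcp_rot: [-0.536, 1.571, -0.301]
ft_force: [0.0, 0.7, -2.1]
grip_width: 0.0233
```

{"op": "drive_tool", "data": {
  "steps": [
    [[0.04,0,0],0],
    [[0.03,0,0],0],
    [[0,0,0],0]
  ]
}}

```text
t: 21.75
ee_pos: [0.5036, 0.1658, 0.1266]
tcp_rot: [-0.294, 1.57, -0.058]
ft_force: [-0.8, 1.1, 4.3]
grip_width: 0.0227
```

{"op": "drive_tool", "data": {
  "steps": [
    [[0.03,0,0],0],
    [[0,0,0],0],
    [[0,0,0],0]
  ]
}}

```text
t: 22.05
ee_pos: [0.5036, 0.1658, 0.1266]
tcp_rot: [-0.174, 1.57, 0.062]
ft_force: [-3.1, -1.3, 13.6]
grip_width: 0.0231
```

The foot is on the cup's floor: contact at z 0.1266, the same height as at the grasp. I'll ease the load off, then open partly, since turquoise is near, and rise straight up.

{"op": "drive_tool", "data": {
  "steps": [
    [[-0.04,0,0],0],
    [[0,0,0],0]
  ]
}}

```text
t: 22.25
ee_pos: [0.5035, 0.1658, 0.1266]
tcp_rot: [-0.274, 1.57, -0.039]
ft_force: [-2.2, 0.2, 4.6]
grip_width: 0.0228
```

{"op": "drive_tool", "data": {
  "steps": [
    [[0,0,0],0],
    [[0,0,0],0],
    [[0,0,0],0],
    [[0,0,0],0],
    [[0,0,0],0],
    [[0,0,0],0]
  ],
  "claw": 0.75
}}

```text
t: 22.85
ee_pos: [0.5034, 0.1657, 0.1265]
tcp_rot: [-2.272, 1.571, -2.037]
ft_force: [0.1, 0.5, -0.2]
grip_width: 0.0639
```

{"op": "drive_tool", "data": {
  "steps": [
    [[-0.3,0,0],0],
    [[-0.6,0,0],0],
    [[-0.8,0,0],0],
    [[-1,0,0],0],
    [[-1,0,0],0],
    [[-1,0,0],0],
    [[-1,0,0],0],
    [[-0.5,0,0],0],
    [[0,-1,0],0],
    [[0,-1,0],0],
    [[0,-1,0],0],
    [[0,-1,0],0]
  ]
}}

```text
t: 24.05
ee_pos: [0.5267, 0.0676, 0.2814]
tcp_rot: [3.137, 1.57, -2.911]
ft_force: [0.1, 0.6, 0.3]
grip_width: 0.0637
```

{"op": "drive_tool", "data": {
  "steps": [
    [[0,-1,0],0],
    [[0,-1,0],0],
    [[0,-1,0],0],
    [[0,-1,0],0],
    [[0,-1,0],0],
    [[0,-1,0],0],
    [[0,-1,0],0],
    [[0,0,0],0],
    [[0,0,0],0]
  ]
}}

```text
t: 24.95
ee_pos: [0.5673, -0.1017, 0.2811]
tcp_rot: [2.561, 1.57, 2.795]
ft_force: [-0.6, -1.2, -0.1]
grip_width: 0.064
```

Run:
```python
from h import *
plan()
t=bot.grab_frame("top");s=bot.grab_frame("side")
L=lambda a:cv2.convertScaleAbs(a,alpha=1.4)[:,:,::-1]
cv2.imwrite("pics/end.png",np.hstack([cv2.resize(L(s)[100:340,240:500],(520,480)),cv2.resize(L(t)[190:310,210:280],(280,480))]))
```

```text
t 24.95 tcp [ 0.5673 -0.1017  0.2811] F [-0.63 -1.23 -0.09] w 0.064 jaw deg 13.44 x [-0.001  0.    -1.   ]
```

View pics/end.png

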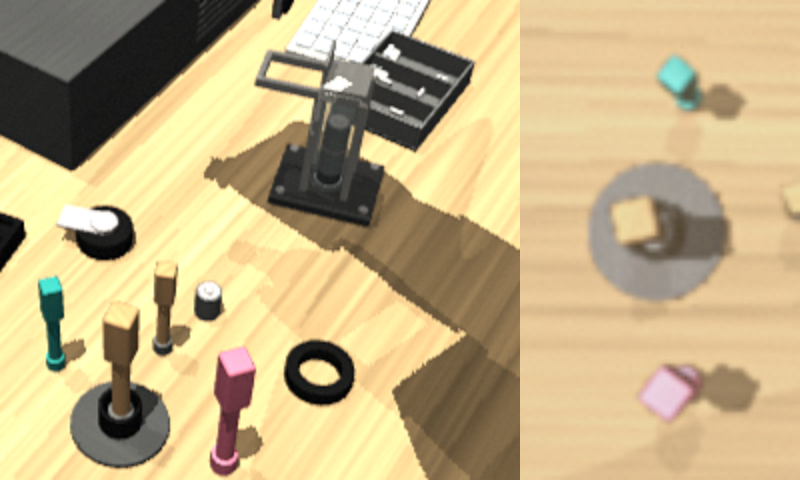

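The final views show the rod upright in its cup, with its handle at (122,320) in the side view and (637,222) in the top view. The shutter is shut over the tube at (345,80), the stack is at the bottom, and the bystanders in view stand where they were. Handing in.

```bash
python3 -c "
from bench import bot
print(bot.close_job(), bot.observe()['t'])"
```

```text
the job is handed in; nothing more can be done
the job is handed in; nothing more can be done
```

The job is done and handed in at about 25 s of simulated time (limit 66 s). I used the large wooden rod from the holder throughout.

- **Push:** I pushed the plug and cells down the tube to a hard stop, about 51 N on the wrist sensor. The tool stopped at z = 0.218, where 0.2187 was expected. In the side view afterwards the stack top fits 98 mm height on the tube's axis.
- **Shutter:** I slid it shut with the rod's foot against the flange until it hit its stop, about 15 N. The side picture shows the plate over the mouth.
- **Rod return:** It touched the cup floor at the same height it was gripped at. The last pictures show it upright and let go, with the gripper well clear.
- **Bystanders:** The spare cell, tape roll, caster and the other rods looked undisturbed in the last picture. The spare fan and screwdriver were outside that crop, but the arm never went near them.

No check failed. The only disagreements were 1–2 mm differences between views of the rod's position, within the clearances.

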